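Dock the herb planter, then raise and hold the grow lamp

TASK

Push the herb planter along the worktop, without tipping it, until it sits square and flush against both the back housing and the side panel of its dock. Then squeeze the orange release button in the grip on the lamp post, pull the lamp straight up past the first stop to the second, fully extended, and finish while still holding it up there with the button squeezed in, so that your grip and not the catch carries it while I tend the herbs. Leave the other things where they stand.

Things in the scene. Friction and masses are not known exactly. Their poses are not given: they have to be found in the camera images.
- dock: Dock of a countertop herb garden, white, fixed. Origin on the worktop where the planter's centre is when fully home; x points from planter to back housing, y to the side panel, z up. Back housing: inner face at x = +60 mm, y -70 to +128, 75 high, 55 deep. Side panel: inner face at y = +100 mm, x -58 to +60, 55 high, 28 thick.
- dock_corner (a point): Inside corner of the dock at worktop level, where the inner faces of back housing and side panel meet: (60, 100, 0) mm in the dock's frame.
- post_top (a point): Top of the lamp post's outer tube (aluminium, 26 mm square, upright, does not move), on its axis: (90, 0, 130) mm in the dock's frame. The inner tube slides up out of it and carries the lamp and, on top, the grip.
- lamp_front (a point): Dark grey flat light head above the planter: middle of its front (-x) lower edge, at (-3, 0, 137) mm in the dock's frame when down; rises with the lamp. The lamp is 90 mm wide (y), 14 thick, and reaches from here back to the post.
- planter: Planter box, grey-green, 120 (x) x 200 (y) x 65 mm high, six pods on its white top with sprouts to 40 mm above it. Loose on the worktop, 0.6 to 0.9 kg, slides when pushed. Origin: centre of its underside; axes as the dock's when home.
- planter_back_left (a point): The planter's bottom corner at (+60, +100, 0) mm in its own frame; meets dock_corner when home.
- planter_back_right (a point): The planter's bottom corner at (+60, -100, 0) mm in its own frame; lies in the plane of the back housing's inner face when home.
- lamp: Sliding lamp with a black grip on top, 30 (x) x 34 (y) x 62 mm high, axes as the dock's. Origin: centre of the grip's underside; z = 155 mm when down (locked, as it starts; grip's top 217), 205 at the first stop, 255 at the second stop (hard end of travel). Release button in the grip's -y side, +y side plain: squeezing along y presses it. 0.4 to 0.6 kg; with the button in, it falls if not held.
- release_face (a point): Centre of the orange release button's outer face, 18 wide (x) x 42 mm high; 36 mm above the grip's underside, 23 mm from the grip's axis towards -y (6 mm proud of the grip) when out, 1 mm proud when fully in.
- release (a joint): Release button: 0 = out, 0.005 m = fully in (pressed towards +y), spring 3.5 N rising to 7 N. When out, its catch pin sits in a hole of the outer tube (one for down, one for each stop) and locks the lamp; clear when more than 0.004 in. If it is let out on the way, the pin drops into the next hole it passes.
- plant_food: Bystander: green plant-food bottle with white cap, 44 mm dia, 120 mm high. Origin: centre of its underside. Leave it standing.
- pod_jar: Bystander: amber glass jar with steel lid, 56 mm dia, 55 mm high. Origin: centre of its underside. Leave it standing.
- orange_mug: Bystander: salmon-orange mug, 76 mm dia, 85 mm high. Origin: centre of its underside. Leave it standing.
- blue_mug: Bystander: light blue mug, 76 mm dia, 85 mm high. Origin: centre of its underside. Leave it standing.
- pink_bowl: Bystander: magenta bowl, 140 mm dia, 60 mm high. Origin: centre of its underside. Leave it standing.

How it is judged:
By the outcome, as a careful person would: the job done as asked, in the order asked, and still so for the second after the job is handed in, while the arm keeps its last pose, push and grip.
It also fails if it takes over 59 s, if anything falls off the work surface, if the arm or the gripper's body presses on something with over 40 N, if the wrist force passes 120 N, or if a joint passes its speed limit or range.

ROBOT

A 6-joint arm with a two-finger parallel gripper is mounted at the origin on the work surface. World frame = base frame: x ahead of the robot, y to its left, z up, the work surface at z = 0. Lengths are in m, angles in degrees, forces in N, time in s.
With the tool pointing down it reaches from about 0.35 to 0.85 m from the base axis. Payload 8.1 kg.
Tool frame: the origin (TCP) lies at the very end of the fingers, on their centre line; the grasp point (between the pads) lies 19 mm behind it; z points along the fingers, x is the direction in which the jaws open and shut, and the axes are right-handed (so a half turn about z gives the same grasp; the last joint's range is limited). The gripper opens to 93 mm and grips with 3 to 60 N. Pads are 15 mm wide; open, the fingers measure 128 mm over their backs; the gripper's body (75 mm by 188 mm) begins 65 mm behind the grasp point.
Start: joints at [-82.185, 7.471, 85.268, -0, 87.261, -4.893], TCP at [0.132, -0.585, 0.219] pointing down, gripper open.
Joint ranges: [-169.43, 169.43], [-51.17, 129.36], [1.28, 143.12], [-76.62, 256.62], [0, 156.53], [-152.29, 152.29]. Speed limits (degrees/s): [136.94, 136.94, 159.86, 180, 180, 180].

INTERFACE

Orientations are given as [roll, pitch, yaw] about the fixed x, y, z axes, in that order (R = Rz(yaw) Ry(pitch) Rx(roll)).
In Python, from station import state, grab_frame, camera_params, hand_in, spot_in, cut_out, tip_of gives the robot as it stands.
- The arm moves only by the tool jog_arm, never from a script. Its arguments are lists of equal length, an entry for each row: "slide": the shift along the tool's x, y, z in cm, a list of three; "dr": the turn, a rotation vector about the tool's x, y, z in rad, a list of three; "grip": the gripper command: -1 is shut, 1 is fully open, values between are in proportion. A call has 1 to 10 rows; each row shifts and turns the commanded pose from where the row before left it, along the tool's axes as they then stand; what a row does not reach is not made up. A row lasts 1/8 s, in which the tool goes at most 62.5 mm and 10.7 degrees, less where a joint would pass 70% of its speed; a pose out of reach is approached as far as the arm can. A call is refused whole if a number of a shift passes 6.25 or a number of a turn 0.188, either way. A call with a gripper value outside its range is refused whole. The fingers move at their own pace and stop on an object; the grip force is fixed at half the most. Time passes only in rows, so rows that do not move let the fingers close. It gives the time, the measured TCP pose, the force and the opening at its end, in the units of the state.
- state(): the state, without advancing time (a new reading comes with each control period).
- grab_frame(name): name is "side" or "top"; returns the picture (480x640x3 uint8, blue, green, red); there is no depth.
- camera_params(name): a dict with "mtx" (3x3 intrinsics, pixels), "rvec" (rotation vector, rad) and "tvec" (3), from world to camera coordinates, as OpenCV has them. Camera axes: x right, y down, z forward; pixel columns grow to the right and rows downward; lengths in m; the calibration is good to about 2 mm. A picture is of the moment at which its call begins. camera_params takes no time and is no camera call.
- hand_in(): hands the job in, once; it reports no verdict.
Trained networks look in the newest picture that a camera, given by its name, has taken for a name from the list of things; names that differ only in an ending like _2 or _b are one class to them, and where a whole thing is asked for, a point or a joint stands for the part that bears it (a point fixed in the world has none). Each returns a list of dicts, best first, with "score" (0 to 1); they miss things now and then, are a little off and sometimes report something else, mostly with a low value. They report only what shows in the picture. A call takes as long as a camera call.
- spot_in(thing, camera): "point" ([x, y, z] in m, in the coordinates of the camera as it stood for that picture, good to about 4 mm: the middle of the surface that is visible of it).
- cut_out(thing, camera): "region" (480x640 bool, what is visible of it).
- tip_of(thing, camera): "point" ([x, y, z] in m, in the coordinates of the camera as it stood for that picture, good to about 4 mm: a listed point, or the origin of a listed thing).
The state is a dict: "time_s": time; "q": joint angles; "dq": joint speeds; "tau": joint torques, N m; "tcp_pos": TCP position; "tcp_rot": TCP orientation; "force": force on the tool from outside, world axes, zero at the start; "torque": the same for the moment, N m; "width": finger opening in m.
Only numpy, scipy, OpenCV 4.12 (cv2) and the standard library are available. Lean on these libraries where they do the work, as an engineer would, in place of code of your own. Each camera call takes 0.05 s, during which the arm holds its last target. There are 200 camera calls.

## Working session

There is one attempt and no reset: what is moved stays moved. The work goes in short steps, Python scripts to look and compute and a tool call to move; the robot and the scene stay as the last step left them, time stands still between calls to the robot, and variables do not carry over. Pictures are saved under pics/ and viewed, about 8 in all and at most 12, crops included, and the job is handed in when it is done.

Besides the shell and the picture viewer there is one more tool, called after "Emit:" in YAML: its name, and indented under it one key for each argument. jog_arm: Moves the arm, as the interface text tells. Its arguments: {"type":"object","properties":{"slide":{"type":"array"},"dr":{"type":"array"},"grip":{"type":"array"}},"required":["slide","dr","grip"]}

```bash
mkdir -p pics
cat > h.py <<'E'
import numpy as np, cv2
from station import *
def world(name,p):
    c=camera_params(name);R,_=cv2.Rodrigues(np.array(c["rvec"],float))
    return R.T@(np.array(p,float).ravel()-np.array(c["tvec"],float).ravel())
def tips(names,cams=("side","top"),f=tip_of):
    for n in names:
        for c in cams:
            r=f(n,c)
            print(n,c,[(np.round(world(c,d["point"])*1000,0).tolist(),round(d["score"],2)) for d in r[:2]])
def both(fn):
    a=grab_frame("side");b=grab_frame("top")
    cv2.imwrite("pics/"+fn,np.hstack([cv2.resize(a,(400,300)),cv2.resize(b,(400,300))]))
    return a,b
E
python3 - <<'E'
from h import *
a,b=both("a.png")
cv2.imwrite("pics/side.png",a);cv2.imwrite("pics/top.png",b)
tips("dock dock_corner post_top lamp_front planter planter_back_left planter_back_right lamp release_face plant_food pod_jar orange_mug blue_mug pink_bowl".split())
for c in("side","top"):
    print(c,world(c,[0,0,0]))
print(state())
E
```

```text
dock side [([555.0, -19.0, -2.0], 0.56)]
dock top [([553.0, -10.0, 1.0], 0.66), ([641.0, -5.0, 150.0], 0.19)]
dock_corner side [([599.0, 88.0, 3.0], 0.98), ([640.0, -4.0, 131.0], 0.22)]
dock_corner top [([598.0, 93.0, 0.0], 0.61)]
post_top side [([642.0, -1.0, 131.0], 0.87)]
post_top top [([641.0, -4.0, 132.0], 0.83)]
lamp_front side [([552.0, -17.0, 141.0], 0.63), ([593.0, 191.0, 0.0], 0.54)]
lamp_front top [([554.0, -12.0, 134.0], 0.75)]
planter side [([494.0, -61.0, -0.0], 0.65)]
planter top [([495.0, -61.0, 2.0], 0.76)]
planter_back_left side [([531.0, 50.0, 0.0], 0.68)]
planter_back_left top []
planter_back_right side []
planter_back_right top []
lamp side [([645.0, -5.0, 153.0], 0.77)]
lamp top [([643.0, -0.0, 152.0], 0.64)]
release_face side []
release_face top []
plant_food side [([440.0, 185.0, 2.0], 0.95)]
plant_food top [([437.0, 190.0, -2.0], 0.52)]
pod_jar side [([592.0, 191.0, -1.0], 0.87)]
pod_jar top [([591.0, 201.0, -1.0], 0.6)]
orange_mug side []
orange_mug top [([311.0, -418.0, -0.0], 0.95)]
blue_mug side [([705.0, -219.0, 2.0], 0.9)]
blue_mug top [([496.0, -61.0, 
[... 153 characters left out ...]
0.8061856   0.9771312 ]
top [0.39060722 0.01668936 1.54276759]
{'time_s': 1.5, 'q': array([-8.21852205e+01,  7.47098344e+00,  8.52693465e+01,  1.45705210e-03,
        8.72612810e+01, -4.89317463e+00]), 'dq': array([-0.08264379, -0.08373114, -0.10298165,  0.02826231,  0.03982604,
       -0.01980436]), 'tau': array([ 6.57223118e-04, -5.59749055e+01, -4.92047453e+01,  7.67447264e-02,
        2.29149079e-02, -7.38000381e-05]), 'tcp_pos': array([ 0.132018  , -0.58528843,  0.21862229]), 'tcp_rot': array([-1.79998413e+02,  1.48085215e-03, -7.72921154e+01]), 'force': array([ 0.48038319,  0.61296843, -0.04478028]), 'torque': array([-0.01481621,  0.01747785,  0.02239884]), 'width': 0.0929219469528653}
```

View pics/side.png

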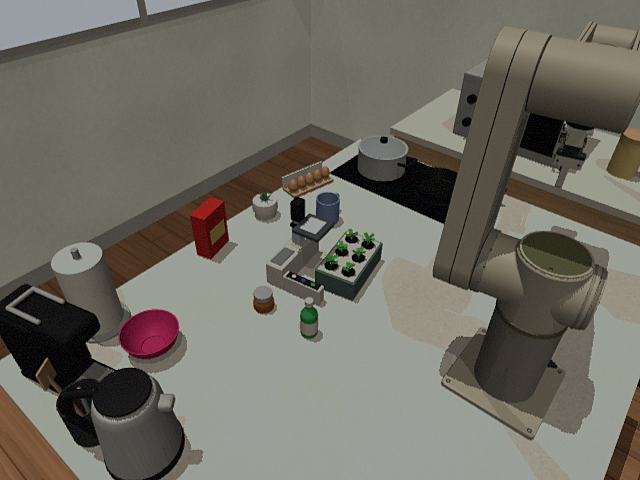

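View pics/top.png

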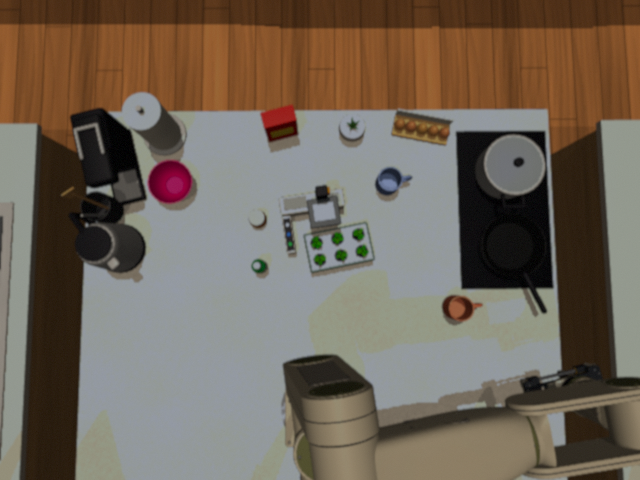

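The side view shows the dock (post about (298,215), planter about (348,262)). The planter is out of the dock, towards the robot and to its right, and the mugs, jar and bottle are clear of the path. In the top view the planter is about (340,248) with a small extra yaw. Next I'll fit the poses.

```bash
cat >> h.py <<'E'
from scipy.optimize import least_squares
def proj(c,P):
    k=camera_params(c)
    return cv2.projectPoints(np.array(P,float),np.array(k["rvec"],float),np.array(k["tvec"],float),np.array(k["mtx"],float),None)[0][:,0]
def T(p,P):
    P=np.array(P,float);c,s=np.cos(p[2]),np.sin(p[2])
    return np.c_[p[0]+c*P[:,0]-s*P[:,1],p[1]+s*P[:,0]+c*P[:,1],P[:,2]]
def fitpts(names,loc):
    A=[];L=[]
    for n in names:
        for c in("side","top"):
            for d in tip_of(n,c)[:1]:
                w=world(c,d["point"])
                if d["score"]>.5: A.append(w);L.append(loc[n])
    A=np.array(A);x0=[*A[:,:2].mean(0),.13]
    r=least_squares(lambda p:(T(p,L)-A)[:,:2].ravel(),x0,loss="soft_l1",f_scale=.004)
    return r.x,np.abs(r.fun).max()
DL=dict(dock=[0,0,0],dock_corner=[.06,.1,0],post_top=[.09,0,.13],lamp_front=[-.003,0,.137],lamp=[.09,0,.155])
PL=dict(planter=[0,0,0],planter_back_left=[.06,.1,0],planter_back_right=[.06,-.1,0])
BOX=[[a*.06,b*.1,z] for a in(-1,1) for b in(-1,1) for z in(0,.065)]
def fitplanter(x0):
    # hull-silhouette support match on both cameras' masks
    M=[]
    for c in("side","top"):
        r=cut_out("planter",c)
        if r: M.append((c,np.asarray(r[0]["region"]).astype(np.uint8),r[0]["score"]))
    def soft(p,c):
        im=np.zeros((1920,2560),np.uint8)
        h=cv2.convexHull((T(p,BOX)*1).dot(np.eye(3)).astype(np.float64).astype(np.float32).reshape(-1,3)[:,:2]) if 0 else cv2.convexHull(proj(c,T(p,BOX)).astype(np.float32))
        cv2.fillConvexPoly(im,np.round((h+.5)*4).astype(np.int32),255)
        return cv2.resize(im,(640,480),interpolation=cv2.INTER_AREA)/255.
    from scipy.optimize import minimize
    f=lambda p:sum(np.abs(soft(p,c)-m).sum() for c,m,_ in M)
    r=minimize(f,x0,method="Nelder-Mead",options=dict(initial_simplex=np.array([x0,*[np.array(x0)+d for d in np.diag([.008,.008,.06])]])))
    return r.x,r.fun,[(c,m.sum(),s) for c,m,s in M]
def rel(d,p):
    c,s=np.cos(d[2]),np.sin(d[2]);v=np.array(p[:2])-d[:2]
    return np.array([c*v[0]+s*v[1],-s*v[0]+c*v[1]])
E
python3 - <<'E'
from h import *
both("b.png")
d,e=fitpts(DL,DL);print("dock",d,np.degrees(d[2]),e)
p,e=fitpts(PL,PL);print("pl",p,np.degrees(p[2]),e)
q=fitplanter(p);print(q,np.degrees(q[0][2]))
print("rel",rel(d,p),rel(d,q[0]))
print(state()["time_s"])
E
```

```text
dock [ 0.55211748 -0.01524959  0.12622443] 7.232127024703627 0.003950445152867115
pl [ 0.49525217 -0.06076426  0.20026687] 11.474446598407827 0.0014798631556235953
(array([ 0.4944594 , -0.05599135,  0.19958894]), np.float64(356.1137254901961), [('side', np.uint64(2960), 0.55), ('top', np.uint64(2567), 0.95)]) 11.435603818024322
rel [-0.06214272 -0.03799382] [-0.06232833 -0.03315908]
2.5
```

Emit:
jog_arm:
  slide:
    - [0, 0, 0]
    - [-4.3, -2.9, 0]
    - [-4.3, -2.9, 0]
    - [-4.3, -2.9, 0]
    - [-4.3, -2.9, 0]
    - [-4.3, -2.9, 0]
    - [-4.3, -2.9, 0]
    - [-4.3, -2.9, 0]
    - [-4.3, -2.9, 0]
    - [-4.3, -2.9, 0]
  dr:
    - [0, 0, 0.096]
    - [0, 0, 0]
    - [0, 0, 0]
    - [0, 0, 0]
    - [0, 0, 0]
    - [0, 0, 0]
    - [0, 0, 0]
    - [0, 0, 0]
    - [0, 0, 0]
    - [0, 0, 0]
  grip: [1, 1, 1, 1, 1, 1, 1, 1, 1, 1]

```text
time_s: 3.75
tcp_pos: [0.343, -0.1672, 0.219]
tcp_rot: [-179.9, -0.0, -82.8]
force: [1.0, -1.2, -0.1]
width: 0.0928
```

Emit:
jog_arm:
  slide:
    - [-4.3, -3.0, 0]
    - [-4.2, -2.9, 0]
    - [0, 0, 4]
    - [0, 0, 5]
    - [0, 0, 5]
    - [0, 0, 3.9]
    - [0, 0, 0]
  dr:
    - [0, 0, 0]
    - [0, 0, 0]
    - [0, 0, 0]
    - [0, 0, 0]
    - [0, 0, 0]
    - [0, 0, 0]
    - [0, 0, 0]
  grip: [1, 1, 1, 1, 1, 1, 1]

```text
time_s: 4.62
tcp_pos: [0.3873, -0.0759, 0.0369]
tcp_rot: [179.7, 0.2, -82.8]
force: [0.2, 0.3, 0.8]
width: 0.093
```

Run:
```python
from h import *
a,b=both("c.png")
crop=lambda im,y,x:cv2.resize(im[y:y+150,x:x+200],(400,300))
cv2.imwrite("pics/c.png",np.hstack([crop(a,170,240),crop(b,160,230)]))
d=[.5521,-.0152,.1262];print(rel(d,state()["tcp_pos"]))
```

```text
[-0.16784005 -0.04104514]
```

View pics/c.png

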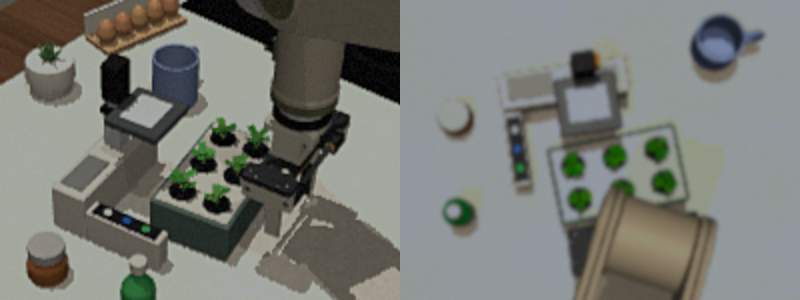

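The picture shows the open fingers straddling the middle of the planter's front face, with the body clear of the sprouts. I'll push along dock +x.

Emit:
jog_arm:
  slide:
    - [0, -2, 0]
    - [0, -1, 0]
    - [0, -0.8, 0]
    - [0, -0.8, 0]
    - [0, -0.8, 0]
    - [0, -0.8, 0]
    - [0, -0.8, 0]
    - [0, -0.8, 0]
    - [0, -0.6, 0]
    - [0, 0, 0]
  dr:
    - [0, 0, 0]
    - [0, 0, 0]
    - [0, 0, 0]
    - [0, 0, 0]
    - [0, 0, 0]
    - [0, 0, 0]
    - [0, 0, 0]
    - [0, 0, 0]
    - [0, 0, 0]
    - [0, 0, 0]
  grip: [1, 1, 1, 1, 1, 1, 1, 1, 1, 1]

```text
time_s: 5.98
tcp_pos: [0.4739, -0.0664, 0.0401]
tcp_rot: [-180.0, -0.0, -82.8]
force: [-1.5, 0.1, 1.2]
width: 0.0931
```

Run:
```python
from h import *
a,b=both("d.png")
d=np.array([.5521,-.0152,.1262]);print(rel(d,state()["tcp_pos"]))
p,e=fitpts(PL,PL);print(rel(d,p),np.degrees(p[2]-d[2]),e)
q=fitplanter(p);print(q[1],rel(d,q[0]),np.degrees(q[0][2]-d[2]))
```

```text
[-0.08403925 -0.04096596]
[-0.01716632 -0.03877255] 0.08781621687242365 0.001973138441744203
3022.18431372549 [-0.0137022  -0.03518772] -0.4755424884560484
```

Emit:
jog_arm:
  slide:
    - [0, -0.8, 0]
    - [0, 0, 0]
    - [0, 3, 0]
    - [0, 0, -5]
    - [0, 0, -5]
    - [4.3, 0, 0]
    - [4.3, 0, 0]
    - [4.3, 0, 0]
    - [0, -5, 0]
    - [0, -5, 0]
  dr:
    - [0, 0, 0]
    - [0, 0, 0]
    - [0, 0, 0]
    - [0, 0, 0]
    - [0, 0, 0]
    - [0, 0, 0]
    - [0, 0, 0]
    - [0, 0, 0]
    - [0, 0, 0]
    - [0, 0, 0]
  grip: [1, 1, 1, 1, 1, 0.2, 0.2, 0.2, 0.2, 0.2]

```text
time_s: 7.72
tcp_pos: [0.5684, -0.1857, 0.1398]
tcp_rot: [-179.9, -0.0, -82.9]
force: [0.4, -0.0, 0.4]
width: 0.0563
```

Emit:
jog_arm:
  slide:
    - [0, 0, 0]
    - [0, 0, 0]
    - [0, 0, 0]
    - [0, 0, 0]
    - [0, 0, 0]
    - [0, 0, 0]
    - [0, 0, 0]
    - [0, 0, 0]
    - [0, 0, 0]
    - [0, 0, 0]
  dr:
    - [0, 0, -0.1745]
    - [0, 0, -0.1745]
    - [0, 0, -0.1745]
    - [0, 0, -0.1745]
    - [0, 0, -0.1745]
    - [0, 0, -0.1745]
    - [0, 0, -0.1745]
    - [0, 0, -0.1745]
    - [0, 0, -0.1745]
    - [0, 0, 0]
  grip: [0.2, 0.2, 0.2, 0.2, 0.2, 0.2, 0.2, 0.2, 0.2, 0.2]

```text
time_s: 8.98
tcp_pos: [0.5672, -0.1845, 0.1395]
tcp_rot: [180.0, -0.0, 7.1]
force: [0.7, -0.6, -0.1]
width: 0.0556
```

Run:
```python
from h import *
a,b=both("e.png")
d=np.array([.5521,-.0152,.1262]);print(rel(d,state()["tcp_pos"]))
d2,e=fitpts(DL,DL);print("dock",d2,np.degrees(d2[2]),e)
p,e=fitpts(PL,PL);print(rel(d,p),np.degrees(p[2]-d[2]),e)
q=fitplanter(p);print(q[1],rel(d,q[0]),np.degrees(q[0][2]-d[2]))
```

```text
[-0.00631893 -0.16986233]
dock [ 0.55239664 -0.01755378  0.14558841] 8.341601227952749 0.005385655324854891
[-0.00959455 -0.0396785 ] -0.052508995695531635 0.0019438627367468486
4388.894117647058 [-0.00613203 -0.04479752] 0.5442873794744009
```

Emit:
jog_arm:
  slide:
    - [0, 0, 5]
    - [0, 0, 5]
    - [0, -1.6, 0]
    - [0, -0.8, 0]
    - [0, -0.8, 0]
    - [0, -0.8, 0]
    - [0, -0.8, 0]
    - [0, -0.6, 0]
    - [0, 0, 0]
  dr:
    - [0, 0, 0]
    - [0, 0, 0]
    - [0, 0, 0]
    - [0, 0, 0]
    - [0, 0, 0]
    - [0, 0, 0]
    - [0, 0, 0]
    - [0, 0, 0]
    - [0, 0, 0]
  grip: [0.2, 0.2, 0.2, 0.2, 0.2, 0.2, 0.2, 0.2, 0.2]

```text
time_s: 11.1
tcp_pos: [0.5622, -0.1311, 0.042]
tcp_rot: [179.9, -0.2, 7.2]
force: [1.5, -1.8, 1.4]
width: 0.0557
```

Emit:
jog_arm:
  slide:
    - [0, -0.2, 0]
    - [0, -0.2, 0]
  dr:
    - [0, 0, 0]
    - [0, 0, 0]
  grip: [0.2, 0.2]

```text
time_s: 11.35
tcp_pos: [0.5616, -0.1285, 0.0418]
tcp_rot: [179.8, -0.2, 7.2]
force: [1.4, -7.8, 6.1]
width: 0.0558
```

Emit:
jog_arm:
  slide:
    - [0, -0.2, 0]
    - [0, 0, 0]
  dr:
    - [0, 0, 0]
    - [0, 0, 0]
  grip: [0.2, 0.2]

```text
time_s: 11.6
tcp_pos: [0.5617, -0.1275, 0.0418]
tcp_rot: [179.7, -0.2, 7.2]
force: [2.6, -10.9, 3.3]
width: 0.0556
```

Emit:
jog_arm:
  slide:
    - [0, -0.2, 0]
    - [0, 0, 0]
  dr:
    - [0, 0, 0]
    - [0, 0, 0]
  grip: [0.2, 0.2]

```text
time_s: 11.85
tcp_pos: [0.5621, -0.1274, 0.042]
tcp_rot: [179.6, -0.3, 7.2]
force: [5.8, -19.3, -0.7]
width: 0.0555
```

Run:
```python
from h import *
a,b=both("f.png")
crop=lambda im,y,x:cv2.resize(im[y:y+120,x:x+160],(400,300),interpolation=cv2.INTER_CUBIC)
cv2.imwrite("pics/f.png",np.hstack([crop(a,185,240),crop(b,165,250)]))
d=np.array([.5521,-.0152,.1262]);print(rel(d,state()["tcp_pos"]))
p,e=fitpts(PL,PL);print(rel(d,p),np.degrees(p[2]-d[2]),e)
q=fitplanter(p);print(q[1],rel(d,q[0]),np.degrees(q[0][2]-d[2]))
```

```text
[-0.00428147 -0.11252579]
[-0.00892088 -0.00352004] -173.66030883068385 0.12399271696129399
1869.6470588235297 [-0.00585555 -0.00137323] -178.88919964823194
```

View pics/f.png

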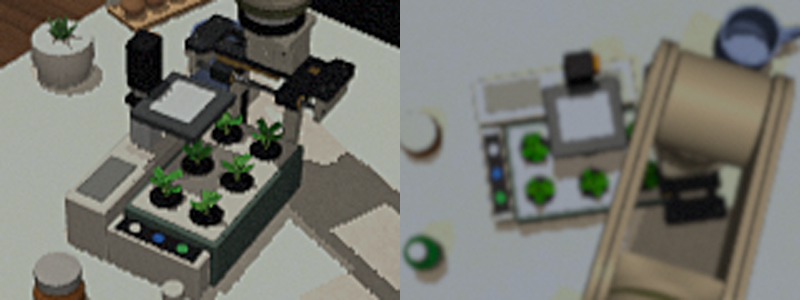

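The planter is flush with the side panel. Force rose to 19 N with no further motion, and both crops show the gap at the panel closed. A gap of a few mm remains at the back. I'll go round and push along x.

Emit:
jog_arm:
  slide:
    - [0, 1, 0]
    - [0, 2.5, 0]
    - [0, 0, -5]
    - [0, 0, -5]
    - [-6, 0, 0]
    - [-6, 0, 0]
    - [-1, 0, 0]
  dr:
    - [0, 0, 0]
    - [0, 0, 0]
    - [0, 0, 0]
    - [0, 0, 0]
    - [0, 0, 0]
    - [0, 0, 0]
    - [0, 0, 0]
  grip: [0.2, 0.2, 0.2, 0.2, 0.2, 0.2, 0.2]

```text
time_s: 13.22
tcp_pos: [0.4312, -0.1731, 0.1383]
tcp_rot: [-179.9, 0.1, 7.1]
force: [0.7, -0.1, -0.3]
width: 0.0557
```

Emit:
jog_arm:
  slide:
    - [0, 0, 0]
    - [0, 0, 0]
    - [0, 0, 0]
    - [0, 0, 0]
    - [0, 0, 0]
    - [0, 0, 0]
    - [0, 0, 0]
    - [0, 0, 0]
    - [0, 0, 0]
    - [0, 0, 0]
  dr:
    - [0, 0, 0.1745]
    - [0, 0, 0.1745]
    - [0, 0, 0.1745]
    - [0, 0, 0.1745]
    - [0, 0, 0.1745]
    - [0, 0, 0.1745]
    - [0, 0, 0.1745]
    - [0, 0, 0.1745]
    - [0, 0, 0.1745]
    - [0, 0, 0]
  grip: [1, 1, 1, 1, 1, 1, 1, 1, 1, 1]

```text
time_s: 14.48
tcp_pos: [0.4353, -0.1737, 0.1398]
tcp_rot: [-180.0, 0.0, -82.7]
force: [0.2, -0.6, 0.7]
width: 0.0928
```

Run:
```python
from h import *
a,b=both("g.png")
d=np.array([.5521,-.0152,.1262]);print(rel(d,state()["tcp_pos"]),state()["tcp_rot"])
for c in("side","top"):
  for k in PL: print(k,c,[(rel(d,world(c,r["point"])),r["score"]) for r in tip_of(k,c)])
q=fitplanter([.546,-.017,.13]);print(q[1],rel(d,q[0]),np.degrees(q[0][2]-d[2]))
print(fitpts(DL,DL))
```

```text
[-0.13597819 -0.14262074] [-1.79988503e+02  2.41865820e-02 -8.25386715e+01]
planter side [(array([-0.00889631, -0.00542538]), 0.59)]
planter_back_left side [(array([ 0.00075454, -0.00493197]), 0.58)]
planter_back_right side [(array([0.20937228, 0.45638942]), 0.51)]
planter top [(array([-0.00319437, -0.00550018]), 0.65)]
planter_back_left top []
planter_back_right top []
1325.643137254902 [-0.00433378 -0.0038753 ] 0.052762913286008954
(array([ 0.55203529, -0.01758758,  0.13987292]), np.float64(0.0031082981473857345))
```

Emit:
jog_arm:
  slide:
    - [-4.7, 0, 0]
    - [-4.7, 0, 0]
    - [-4.7, 0, 0]
    - [0, 0, 5]
    - [0, 0, 5]
    - [0, -3, 0]
    - [0, -2, 0]
    - [0, -0.6, 0]
    - [0, -0.4, 0]
    - [0, 0, 0]
  dr:
    - [0, 0, 0]
    - [0, 0, 0]
    - [0, 0, 0]
    - [0, 0, 0]
    - [0, 0, 0]
    - [0, 0, 0]
    - [0, 0, 0]
    - [0, 0, 0]
    - [0, 0, 0]
    - [0, 0, 0]
  grip: [1, 1, 1, 1, 1, 1, 1, 1, 1, 1]

```text
time_s: 16.73
tcp_pos: [0.4764, -0.0267, 0.0397]
tcp_rot: [180.0, -0.0, -82.8]
force: [-0.2, 0.1, 1.3]
width: 0.0931
```

Emit:
jog_arm:
  slide:
    - [0, -0.3, 0]
    - [0, -0.2, 0]
    - [0, 0, 0]
  dr:
    - [0, 0, 0]
    - [0, 0, 0]
    - [0, 0, 0]
  grip: [1, 1, 1]

```text
time_s: 17.1
tcp_pos: [0.4804, -0.0261, 0.0395]
tcp_rot: [179.9, 0.0, -82.8]
force: [-5.6, -0.9, 4.6]
width: 0.0928
```

Emit:
jog_arm:
  slide:
    - [0, -0.2, 0]
    - [0, 0, 0]
  dr:
    - [0, 0, 0]
    - [0, 0, 0]
  grip: [1, 1]

```text
time_s: 17.35
tcp_pos: [0.4822, -0.0259, 0.0394]
tcp_rot: [179.8, 0.0, -82.8]
force: [-6.3, -1.5, 4.3]
width: 0.0929
```

Emit:
jog_arm:
  slide:
    - [0, -0.2, 0]
    - [0, 0, 0]
  dr:
    - [0, 0, 0]
    - [0, 0, 0]
  grip: [1, 1]

```text
time_s: 17.6
tcp_pos: [0.4822, -0.0259, 0.0392]
tcp_rot: [179.6, 0.0, -82.8]
force: [-16.7, -4.2, 13.2]
width: 0.0932
```

Emit:
jog_arm:
  slide:
    - [0, -0.2, 0]
    - [0, 0, 0]
  dr:
    - [0, 0, 0]
    - [0, 0, 0]
  grip: [1, 1]

```text
time_s: 17.85
tcp_pos: [0.4823, -0.0259, 0.0389]
tcp_rot: [179.3, 0.0, -82.8]
force: [-26.3, -5.5, 20.3]
width: 0.0931
```

Emit:
jog_arm:
  slide:
    - [0, 0.5, 0]
    - [0, 2, 0]
    - [0, 4, 0]
    - [0, 0, -6]
    - [0, 0, -6]
    - [0, 0, -6]
    - [0, 0, -4]
    - [0, 0, 0]
  dr:
    - [0, 0, 0]
    - [0, 0, 0]
    - [0, 0, 0]
    - [0, 0, 0]
    - [0, 0, 0]
    - [0, 0, 0]
    - [0, 0, 0]
    - [0, 0, 0]
  grip: [1, 1, 1, 1, 1, 1, 1, 1]

```text
time_s: 18.85
tcp_pos: [0.4252, -0.0338, 0.264]
tcp_rot: [-179.6, -0.1, -82.8]
force: [0.2, -0.5, -0.3]
width: 0.0929
```

Run:
```python
from h import *
a,b=both("h.png")
crop=lambda im,y,x:cv2.resize(im[y:y+90,x:x+120],(400,300),interpolation=cv2.INTER_CUBIC)
cv2.imwrite("pics/h.png",np.hstack([crop(a,210,260),crop(b,170,265)]))
d=np.array([.5521,-.0165,.1262]);s=state();print(rel(d,s["tcp_pos"]),s["tcp_pos"],s["tcp_rot"])
for c in("side","top"):
  for k in ("planter","planter_back_left"): print(k,c,[(rel(d,world(c,r["point"])),r["score"]) for r in tip_of(k,c)])
q=fitplanter([.55,-.017,.13]);print(q[1],rel(d,q[0]),np.degrees(q[0][2]-d[2]))
print(fitpts(DL,DL)); tips(["lamp","post_top","release_face"])
```

```text
[-0.13004912 -0.00052079] [ 0.42315067 -0.03338532  0.25942603] [-1.79959851e+02 -8.51804733e-03 -8.27946251e+01]
planter side [(array([-0.00217856, -0.0023027 ]), 0.84)]
planter_back_left side []
planter top [(array([ 0.00058553, -0.00398688]), 0.59), (array([ 0.12178622, -0.21459238]), 0.5), (array([-0.08364138,  0.21724583]), 0.23)]
planter_back_left top []
1856.4470588235292 [-0.00048429 -0.00057417] 0.9073470941779243
(array([ 0.5531177 , -0.01772814,  0.13308184]), np.float64(0.00459959750719882))
lamp side [([644.0, -8.0, 151.0], 0.62)]
lamp top [([643.0, -3.0, 152.0], 0.91)]
post_top side [([642.0, -7.0, 131.0], 0.8)]
post_top top [([640.0, -6.0, 128.0], 0.82)]
release_face side []
release_face top []
```

View pics/h.png

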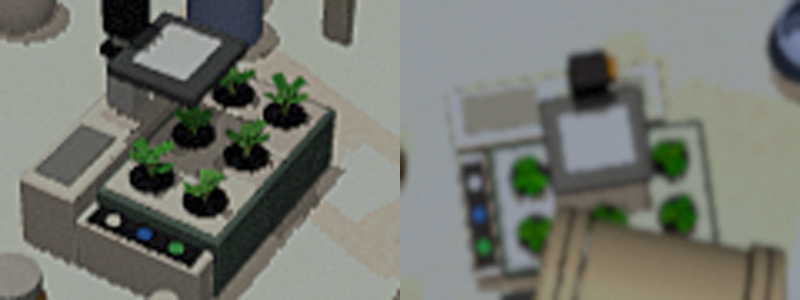

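It looks seated on both faces. I have time for a confirming push against the side panel, so I'll do that before the lamp.

Emit:
jog_arm:
  slide:
    - [4.2, -3.5, 0]
    - [4.2, -3.5, 0]
    - [4.2, -3.5, 0]
    - [4.2, -3.5, 0]
    - [0, 0, 0]
    - [0, 0, 0]
    - [0, 0, 0]
    - [0, 0, 0]
    - [0, 0, 0]
  dr:
    - [0, 0, 0]
    - [0, 0, 0]
    - [0, 0, 0]
    - [0, 0, 0]
    - [0, 0, -0.1745]
    - [0, 0, -0.1745]
    - [0, 0, -0.1745]
    - [0, 0, -0.1745]
    - [0, 0, -0.1745]
  grip: [0.2, 0.2, 0.2, 0.2, 0.2, 0.2, 0.2, 0.2, 0.2]

```text
time_s: 21.18
tcp_pos: [0.583, -0.1825, 0.2594]
tcp_rot: [180.0, 0.0, -32.5]
force: [1.1, 0.5, -0.3]
width: 0.0556
```

Emit:
jog_arm:
  slide:
    - [0, 0, 0]
    - [0, 0, 0]
    - [0, 0, 0]
    - [0, 0, 0]
    - [0, 0, 5.5]
    - [0, 0, 5.5]
    - [0, 0, 5.5]
    - [0, 0, 5.5]
    - [0, 0, 0]
  dr:
    - [0, 0, -0.1745]
    - [0, 0, -0.1745]
    - [0, 0, -0.1745]
    - [0, 0, -0.1745]
    - [0, 0, 0]
    - [0, 0, 0]
    - [0, 0, 0]
    - [0, 0, 0]
    - [0, 0, 0]
  grip: [0.2, 0.2, 0.2, 0.2, 0.2, 0.2, 0.2, 0.2, 0.2]

```text
time_s: 22.3
tcp_pos: [0.5785, -0.1806, 0.034]
tcp_rot: [-179.7, 0.5, 7.2]
force: [-0.3, 0.1, -0.3]
width: 0.0563
```

Emit:
jog_arm:
  slide:
    - [0, -2.5, 0]
    - [0, -1.8, 0]
    - [0, -0.6, 0]
    - [0, -0.3, 0]
    - [0, -0.3, 0]
    - [0, 0, 0]
  dr:
    - [0, 0, 0]
    - [0, 0, 0]
    - [0, 0, 0]
    - [0, 0, 0]
    - [0, 0, 0]
    - [0, 0, 0]
  grip: [0.2, 0.2, 0.2, 0.2, 0.2, 0.2]

```text
time_s: 23.05
tcp_pos: [0.5761, -0.128, 0.0397]
tcp_rot: [180.0, 0.0, 7.2]
force: [0.8, -0.2, 0.3]
width: 0.0559
```

Emit:
jog_arm:
  slide:
    - [0, -0.2, 0]
    - [0, 0, 0]
  dr:
    - [0, 0, 0]
    - [0, 0, 0]
  grip: [0.2, 0.2]

```text
time_s: 23.3
tcp_pos: [0.5758, -0.1261, 0.0395]
tcp_rot: [-180.0, 0.0, 7.2]
force: [0.1, 0.2, -0.2]
width: 0.0558
```

Emit:
jog_arm:
  slide:
    - [0, -0.2, 0]
    - [0, 0, 0]
  dr:
    - [0, 0, 0]
    - [0, 0, 0]
  grip: [0.2, 0.2]

```text
time_s: 23.55
tcp_pos: [0.5761, -0.1256, 0.0398]
tcp_rot: [179.8, -0.0, 7.2]
force: [0.8, -7.6, -3.1]
width: 0.0557
```

Emit:
jog_arm:
  slide:
    - [0, -0.2, 0]
    - [0, 0, 0]
  dr:
    - [0, 0, 0]
    - [0, 0, 0]
  grip: [0.2, 0.2]

```text
time_s: 23.8
tcp_pos: [0.5767, -0.1253, 0.0405]
tcp_rot: [179.7, -0.1, 7.2]
force: [3.5, -14.0, -2.7]
width: 0.0557
```

The arm stopped at the same y as before (within 0.2 mm) at 14 N, so the planter is seated. Now the lamp.

Emit:
jog_arm:
  slide:
    - [0, 0.5, 0]
    - [0, 3, 0]
    - [0, 0, -5.5]
    - [0, 0, -5.5]
    - [0, 0, -5.5]
    - [0, 0, -5.5]
    - [0, 0, 0]
    - [0, 0, 0]
    - [0, 0, 0]
    - [0, 0, 0]
  dr:
    - [0, 0, 0]
    - [0, 0, 0]
    - [0, 0, 0]
    - [0, 0, 0]
    - [0, 0, 0]
    - [0, 0, 0]
    - [0, 0, 0.1745]
    - [0, 0, 0.1745]
    - [0, 0, 0.1745]
    - [0, 0, 0.1745]
  grip: [0.6, 0.6, 0.6, 0.6, 0.6, 0.6, 0.6, 0.6, 0.6, 0.6]

```text
time_s: 25.05
tcp_pos: [0.5796, -0.1564, 0.2594]
tcp_rot: [-180.0, 0.1, -33.1]
force: [0.1, 0.2, -0.0]
width: 0.0747
```

Emit:
jog_arm:
  slide:
    - [0, 0, 0]
    - [0, 0, 0]
    - [0, 0, 0]
    - [0, 0, 0]
    - [0, 0, 0]
    - [0, 0, 0]
    - [0, 0, 0]
  dr:
    - [0, 0, 0.1745]
    - [0, 0, 0.1745]
    - [0, 0, 0.1745]
    - [0, 0, 0.1745]
    - [0, 0, 0.1745]
    - [0, 0, 0]
    - [0, 0, 0]
  grip: [0.6, 0.6, 0.6, 0.6, 0.6, 0.6, 0.6]

```text
time_s: 25.92
tcp_pos: [0.5797, -0.1566, 0.2595]
tcp_rot: [180.0, 0.0, -82.6]
force: [0.0, 0.1, 0.1]
width: 0.0742
```

Run:
```python
from h import *
both("i.png");s=state();print(s["time_s"],s["tcp_pos"],s["tcp_rot"],s["force"])
d,e=fitpts(DL,DL);print(d,np.degrees(d[2]),e,T(d,[[.09,0,0]]))
y=np.radians(s["tcp_rot"][2]);v=np.array([.642,-.0055])-s["tcp_pos"][:2]
print("slide",v@[np.cos(y),np.sin(y)],v@[np.sin(y),-np.cos(y)])
q=fitplanter([.55,-.017,.13]);print(q,rel(d,q[0]))
tips(["lamp","post_top","release_face"])
```

```text
26.025 [ 0.57973951 -0.15661212  0.25953327] [ 1.79988963e+02  1.25215831e-02 -8.26404538e+01] [-1.02251239 -0.18462875  0.30287996]
[ 0.55114761 -0.01656677  0.12678736] 7.264380420157987 0.005126184686650626 [[ 0.6404252  -0.00518646  0.        ]]
slide -0.1418919568635714 -0.08110434743054018
(array([ 0.55082189, -0.01713286,  0.15036617]), np.float64(1742.6117647058825), [('side', np.uint64(2523), 0.57), ('top', np.uint64(1669), 0.84)]) [-0.00039468 -0.00052036]
lamp side [([642.0, -8.0, 152.0], 0.72), ([551.0, -21.0, 141.0], 0.5)]
lamp top [([640.0, -5.0, 152.0], 0.69)]
post_top side [([640.0, -7.0, 131.0], 0.88)]
post_top top [([640.0, -1.0, 127.0], 0.6)]
release_face side []
release_face top [([552.0, -22.0, -0.0], 0.16)]
```

Emit:
jog_arm:
  slide:
    - [-4.7, -2.7, 0]
    - [-4.7, -2.7, 0]
    - [-4.8, -2.6, 0]
    - [0, 0, 0]
    - [0, 0, 3]
    - [0, 0, 2.5]
    - [0, 0, 2]
    - [0, 0, 1.2]
    - [0, 0, 0]
  dr:
    - [0, 0, 0]
    - [0, 0, 0]
    - [0, 0, 0]
    - [0, 0, 0]
    - [0, 0, 0]
    - [0, 0, 0]
    - [0, 0, 0]
    - [0, 0, 0]
    - [0, 0, 0]
  grip: [0.6, 0.6, 0.6, 0.6, 0.6, 0.6, 0.6, 0.6, 0.6]

```text
time_s: 28.05
tcp_pos: [0.6408, -0.0061, 0.1718]
tcp_rot: [179.9, 0.0, -82.8]
force: [0.6, -0.4, 0.5]
width: 0.0742
```

Run:
```python
from h import *
a,b=both("j.png");print(state()["tcp_pos"])
crop=lambda im,y,x:cv2.resize(im[y:y+90,x:x+120],(400,300),interpolation=cv2.INTER_CUBIC)
cv2.imwrite("pics/j.png",np.hstack([crop(a,180,250),crop(b,150,265)]))
```

```text
[ 0.64185464 -0.00599128  0.17366078]
```

View pics/j.png

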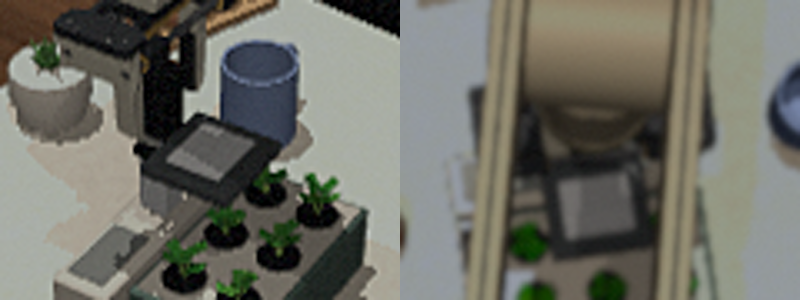

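The fingers straddle the black grip (side crop about (160,90)) and touch nothing else. I'll close them.

Emit:
jog_arm:
  slide:
    - [0, 0, 0]
    - [0, 0, 0]
    - [0, 0, 0]
    - [0, 0, 0]
    - [0, 0, 0]
    - [0, 0, 0]
  dr:
    - [0, 0, 0]
    - [0, 0, 0]
    - [0, 0, 0]
    - [0, 0, 0]
    - [0, 0, 0]
    - [0, 0, 0]
  grip: [-1, -1, -1, -1, -1, -1]

```text
time_s: 28.9
tcp_pos: [0.6413, -0.005, 0.1729]
tcp_rot: [-180.0, 0.0, -82.7]
force: [-1.7, 5.3, 3.0]
width: 0.0348
```

Emit:
jog_arm:
  slide:
    - [0, 0, 0]
    - [0, 0, 0]
  dr:
    - [0, 0, 0]
    - [0, 0, 0]
  grip: [-1, -1]

```text
time_s: 29.15
tcp_pos: [0.6413, -0.005, 0.1729]
tcp_rot: [-180.0, 0.0, -82.7]
force: [-1.1, 5.1, 3.4]
width: 0.0347
```

Width is 34.8 mm, so the button is fully in. Lifting.

Emit:
jog_arm:
  slide:
    - [-0.1, 0, 0]
    - [0, 0, -0.5]
    - [0, 0, -1]
    - [0, 0, -1]
    - [0, 0, -1]
    - [0, 0, -1]
  dr:
    - [0, 0, 0]
    - [0, 0, 0]
    - [0, 0, 0]
    - [0, 0, 0]
    - [0, 0, 0]
    - [0, 0, 0]
  grip: [-1, -1, -1, -1, -1, -1]

```text
time_s: 29.9
tcp_pos: [0.6412, -0.005, 0.218]
tcp_rot: [180.0, -0.0, -82.8]
force: [4.9, 0.2, -7.1]
width: 0.0345
```

Emit:
jog_arm:
  slide:
    - [0, 0, -1]
    - [0, 0, -1]
    - [0, 0, -1]
    - [0, 0, -1]
    - [0, 0, -0.7]
    - [0, 0, -0.3]
    - [0, 0, -0.2]
    - [0, 0, 0]
  dr:
    - [0, 0, 0]
    - [0, 0, 0]
    - [0, 0, 0]
    - [0, 0, 0]
    - [0, 0, 0]
    - [0, 0, 0]
    - [0, 0, 0]
    - [0, 0, 0]
  grip: [-1, -1, -1, -1, -1, -1, -1, -1]

```text
time_s: 30.9
tcp_pos: [0.6413, -0.0049, 0.2698]
tcp_rot: [-180.0, -0.0, -82.8]
force: [2.2, -1.7, -4.9]
width: 0.0344
```

Emit:
jog_arm:
  slide:
    - [0, 0, -0.2]
    - [0, 0, 0]
  dr:
    - [0, 0, 0]
    - [0, 0, 0]
  grip: [-1, -1]

```text
time_s: 31.15
tcp_pos: [0.6413, -0.0049, 0.2716]
tcp_rot: [-180.0, -0.0, -82.8]
force: [3.8, -1.4, -4.0]
width: 0.0342
```

Emit:
jog_arm:
  slide:
    - [0, 0, -0.2]
    - [0, 0, 0]
  dr:
    - [0, 0, 0]
    - [0, 0, 0]
  grip: [-1, -1]

```text
time_s: 31.4
tcp_pos: [0.6412, -0.0049, 0.2731]
tcp_rot: [180.0, -0.0, -82.8]
force: [4.3, -2.3, -7.1]
width: 0.0343
```

Emit:
jog_arm:
  slide:
    - [0, 0, -0.1]
    - [0, 0, 0]
    - [0, 0, 0]
  dr:
    - [0, 0, 0]
    - [0, 0, 0]
    - [0, 0, 0]
  grip: [-1, -1, -1]

```text
time_s: 31.78
tcp_pos: [0.6411, -0.0049, 0.2731]
tcp_rot: [179.9, 0.0, -82.8]
force: [7.2, -1.8, -11.1]
width: 0.0342
```

Run:
```python
from h import *
a,b=both("k.png")
crop=lambda im,y,x:cv2.resize(im[y:y+120,x:x+160],(400,300),interpolation=cv2.INTER_CUBIC)
cv2.imwrite("pics/k.png",np.hstack([crop(a,170,240),crop(b,150,245)]))
tips(["lamp","lamp_front","planter","dock","plant_food","pod_jar","blue_mug","orange_mug"])
s=state();print(s["tcp_pos"],s["force"],s["width"],s["time_s"])
```

```text
lamp side [([641.0, -8.0, 255.0], 0.73), ([551.0, -22.0, 239.0], 0.34)]
lamp top [([643.0, -5.0, 250.0], 0.72)]
lamp_front side [([553.0, -21.0, 242.0], 0.74)]
lamp_front top [([552.0, -14.0, 233.0], 0.84), ([640.0, -3.0, 129.0], 0.63)]
planter side []
planter top [([552.0, -23.0, 1.0], 0.88)]
dock side [([554.0, -19.0, -2.0], 0.88)]
dock top []
plant_food side [([440.0, 184.0, 0.0], 0.61)]
plant_food top [([551.0, -13.0, 235.0], 0.74), ([441.0, 187.0, -4.0], 0.66)]
pod_jar side [([593.0, 190.0, 1.0], 0.7)]
pod_jar top [([592.0, 200.0, -2.0], 0.8), ([551.0, -15.0, 236.0], 0.24)]
blue_mug side [([703.0, -218.0, 1.0], 0.74)]
blue_mug top [([700.0, -213.0, -4.0], 0.67)]
orange_mug side [([310.0, -422.0, 2.0], 0.56)]
orange_mug top [([310.0, -420.0, 1.0], 0.8)]
[ 0.64111795 -0.00491067  0.27307501] [  7.02579463  -1.9562886  -10.9735773 ] 0.03432275887656653 32.675
```

View pics/k.png

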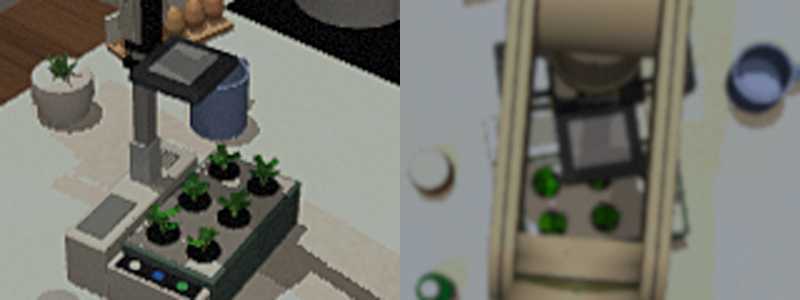

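The lamp is up (light head about (185,65) in the side crop), with the inner tube fully out of the post. The planter is against both dock faces and the bystanders are where they were. Handing in.

```bash
python3 -c "
from station import *
print(hand_in())"
```

```text
the job is handed in; nothing more can be done
None
```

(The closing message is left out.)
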